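# Run a fingertip along the rack's flip tags

### The arm

A 6-joint arm with a two-finger parallel gripper is mounted at the origin on the work surface; the furniture and walls round the work are solid. World frame = base frame: x ahead of the robot, y to its left, z up, the work surface at z = 0. Lengths are in mm, angles in rad, forces in N, time in s.
With the tool pointing down it reaches from about 275 to 750 mm from the base axis. Payload 10.2 kg.
Tool frame: the origin (TCP) lies at the very end of the fingers, on their centre line; the grasp point (between the pads) lies 19 mm behind it; z points along the fingers, y is the line along which they close (so a half turn about z gives the same grasp; the last joint's range is limited). The gripper opens to 85 mm and grips with 20 to 120 N. Pads are 22 mm wide; open, the fingers measure 114 mm over their backs; the gripper's body (76 mm by 85 mm) begins 54 mm behind the grasp point. The pads swing forward as they close: fully open they stand 13 mm farther back than shut.
Start: joints at [0.525, 0.313, 1.498, -0, 1.331, -0.223], TCP at [384.865, 357.085, 231.294] pointing down, gripper open.
Joint ranges: [-2.94, 2.94], [-0.97, 2.17], [0.19, 2.56], [-1.23, 4.37], [0.02, 3.11], [-2.88, 2.88]. Speed limits (rad/s): [2.39, 2.39, 3.01, 3.14, 3.14, 3.14].

### API

Orientations are given as a unit quaternion [w, x, y, z].
In Python, from rig import ctrl gives the robot as it stands.
- The arm moves only by the tool step_arm, never from a script. Its argument "increments" is a list of rows, each a list of 3 entries, a list of its own where there are three numbers: the shift along the tool's x, y, z in cm, then the turn, a rotation vector about the tool's x, y, z in degrees, then the opening in per cent of the stroke, from 0 (shut) to 100 (fully open). A call has 1 to 8 rows; each row is the pose to reach, as a shift and turn from the pose commanded when the call began, along the tool's axes at that moment; what a row does not reach only later rows make up. A row lasts 1/8 s, in which the tool goes at most 62.5 mm and 10.7 degrees, less where a joint would pass 70% of its speed; a pose out of reach is approached as far as the arm can. A call with a gripper value outside its range is refused whole. The fingers move at their own pace and stop on an object; "squeeze" is the grip in N (left out, the last holds). Time passes only in rows, so rows that repeat a pose let the fingers close. It gives the time, the measured TCP pose, the force, the opening and the grip force at its end, in the units of the state.
- ctrl.sense(): the state, without advancing time (a new reading comes with each control period).
- ctrl.capture(name): name is "scene" or "top" or "wrist"; returns a dict with "img" (480x640x3 uint8, red, green, blue), "fx", "fy", "cx", "cy" (pixels), "extrinsics" (4x4, takes a point from camera to world coordinates). Camera axes: x right, y down, z forward; pixel columns grow to the right and rows downward; lengths in mm; the calibration is good to about 2 mm. A picture is of the moment at which its call begins. There is no depth.
- ctrl.finish_job(): hands the job in; it is judged then, once.
The state is a dict: "time_s": time; "joints": joint angles; "dq": joint speeds; "tau": joint torques, N m; "eef_pos": TCP position; "ee_rot": TCP orientation; "force": force on the tool from outside, world axes, zero at the start; "wrist_torque": the same for the moment, N m; "grip_width": opening from 0.0 (shut) to 1.0 (fully open); "grip_force": force on a finger pad.
Only numpy, scipy, OpenCV 4.12 (cv2) and the standard library are available. Lean on these libraries where they do the work, as an engineer would, in place of code of your own. Each camera call takes 0.05 s, during which the arm holds its last target. There are 200 camera calls.

### The job

The tubes in the white rack have been dealt with: run the fingertips gently along the curved row of steel flip tags on top of the rack and push the five rectangular tags down flat one after another, starting with the one farthest from the round-headed tag. Stop short of the round-headed tag at the end of the row, which stays standing, and move clear. Only push with the fingers and lift nothing: the tubes stay down in the rack and the other things stay standing where they are.

Things in the scene. Friction and masses are not known exactly. Their poses are not given: they have to be found in the camera images.
- rack: The low white tube rack, a solid block 112 (x) x 250 (y) x 60 mm high, fixed to the bench. Origin: centre of its underside; x points to its long back side, y to its left end, z up. Six steel flip tags stand on its flat top (the deck, z = 60 mm) in a curved row, an arc of 160 mm radius centred 126 mm behind the origin (at x +126, y 0 mm), bulging toward -x; five stoppered tubes stand in a second curved row 45 mm behind the tags, their caps 28 mm above the deck.
- tag_1 (a joint): Angle of the first rectangular flip tag, counted from the rack's left (+y) end: 0 = upright, 1.5 = lying flat. The tag is a steel plate 16 mm wide, 3 mm thick, reaching 34 mm up from its hinge, hinged at its foot across the row. It folds one way only, along the row toward the next tag and the round tag; a light friction hinge (about 0.4 N at the tip) keeps it where it is left. It starts within 0.2 rad of upright. Lying flat its upper side is 6 mm above the deck.
- hinge_1 (a point): Centre of the hinge of the first rectangular tag, 4 mm above the deck; the hinge's ears and barrel reach 6.5 mm above the deck and are 24 mm wide across the row. In the rack's frame x -4, y 93, z 64 mm. The hinges of the rectangular tags are 36 mm apart along the row. Fingertips that travel along the row 7 to 14 mm above the deck lay the tag flat as they pass over; lower, they push against the hinge and jam.
- tag_2 (a joint): Angle of the second rectangular flip tag, counted from the rack's left (+y) end: 0 = upright, 1.5 = lying flat. The tag is a steel plate 16 mm wide, 3 mm thick, reaching 34 mm up from its hinge, hinged at its foot across the row. It folds one way only, along the row toward the next tag and the round tag; a light friction hinge (about 0.4 N at the tip) keeps it where it is left. It starts within 0.2 rad of upright. Lying flat its upper side is 6 mm above the deck.
- hinge_2 (a point): Centre of the hinge of the second rectangular tag, 4 mm above the deck; the hinge's ears and barrel reach 6.5 mm above the deck and are 24 mm wide across the row. In the rack's frame x -22, y 62, z 64 mm. The hinges of the rectangular tags are 36 mm apart along the row. Fingertips that travel along the row 7 to 14 mm above the deck lay the tag flat as they pass over; lower, they push against the hinge and jam.
- tag_3 (a joint): Angle of the third rectangular flip tag, counted from the rack's left (+y) end: 0 = upright, 1.5 = lying flat. The tag is a steel plate 16 mm wide, 3 mm thick, reaching 34 mm up from its hinge, hinged at its foot across the row. It folds one way only, along the row toward the next tag and the round tag; a light friction hinge (about 0.4 N at the tip) keeps it where it is left. It starts within 0.2 rad of upright. Lying flat its upper side is 6 mm above the deck.
- hinge_3 (a point): Centre of the hinge of the third rectangular tag, 4 mm above the deck; the hinge's ears and barrel reach 6.5 mm above the deck and are 24 mm wide across the row. In the rack's frame x -32, y 27, z 64 mm. The hinges of the rectangular tags are 36 mm apart along the row. Fingertips that travel along the row 7 to 14 mm above the deck lay the tag flat as they pass over; lower, they push against the hinge and jam.
- tag_4 (a joint): Angle of the fourth rectangular flip tag, counted from the rack's left (+y) end: 0 = upright, 1.5 = lying flat. The tag is a steel plate 16 mm wide, 3 mm thick, reaching 34 mm up from its hinge, hinged at its foot across the row. It folds one way only, along the row toward the next tag and the round tag; a light friction hinge (about 0.4 N at the tip) keeps it where it is left. It starts within 0.2 rad of upright. Lying flat its upper side is 6 mm above the deck.
- hinge_4 (a point): Centre of the hinge of the fourth rectangular tag, 4 mm above the deck; the hinge's ears and barrel reach 6.5 mm above the deck and are 24 mm wide across the row. In the rack's frame x -34, y -9, z 64 mm. The hinges of the rectangular tags are 36 mm apart along the row. Fingertips that travel along the row 7 to 14 mm above the deck lay the tag flat as they pass over; lower, they push against the hinge and jam.
- tag_5 (a joint): Angle of the fifth rectangular flip tag, counted from the rack's left (+y) end: 0 = upright, 1.5 = lying flat. The tag is a steel plate 16 mm wide, 3 mm thick, reaching 34 mm up from its hinge, hinged at its foot across the row. It folds one way only, along the row toward the next tag and the round tag; a light friction hinge (about 0.4 N at the tip) keeps it where it is left. It starts within 0.2 rad of upright. Lying flat its upper side is 6 mm above the deck.
- hinge_5 (a point): Centre of the hinge of the fifth rectangular tag, 4 mm above the deck; the hinge's ears and barrel reach 6.5 mm above the deck and are 24 mm wide across the row. In the rack's frame x -28, y -44, z 64 mm. The hinges of the rectangular tags are 36 mm apart along the row. Fingertips that travel along the row 7 to 14 mm above the deck lay the tag flat as they pass over; lower, they push against the hinge and jam.
- tag_round (a joint): Angle of the round-headed tag that ends the row (right, -y end): 0 = upright, 1.5 = flat. Steel, a stem with a disc of 26 mm diameter, 42 mm high over its hinge; it folds the same way, as easily. It must stay upright.
- hinge_round (a point): Centre of the hinge of the round-headed tag, 4 mm above the deck, 62 mm along the row past the fifth tag's hinge; in the rack's frame x 1, y -99, z 64 mm.
- tube_1: Loose stoppered blood tube, 80 mm high, 13 mm glass, 17 mm cap, standing in the rack behind one of the tags (tube order varies); origin: centre of its foot, 8 mm above the rack's underside. Only a bystander.
- tube_2: Loose stoppered blood tube, 80 mm high, 13 mm glass, 17 mm cap, standing in the rack behind one of the tags (tube order varies); origin: centre of its foot, 8 mm above the rack's underside. Only a bystander.
- tube_3: Loose stoppered blood tube, 80 mm high, 13 mm glass, 17 mm cap, standing in the rack behind one of the tags (tube order varies); origin: centre of its foot, 8 mm above the rack's underside. Only a bystander.
- tube_4: Loose stoppered blood tube, 80 mm high, 13 mm glass, 17 mm cap, standing in the rack behind one of the tags (tube order varies); origin: centre of its foot, 8 mm above the rack's underside. Only a bystander.
- tube_5: Loose stoppered blood tube, 80 mm high, 13 mm glass, 17 mm cap, standing in the rack behind one of the tags (tube order varies); origin: centre of its foot, 8 mm above the rack's underside. Only a bystander.
- cup: Bystander on the bench beside the rack: a 60 ml specimen cup with screw lid, 50x50x59 mm; loose, origin: centre of its underside.
- petri: Bystander on the bench beside the rack: a flat petri dish, 60x60x15 mm; loose, origin: centre of its underside.
- stain: Bystander on the bench beside the rack: a small round reagent bottle, 44x44x98 mm; loose, origin: centre of its underside.
- carton: Bystander on the bench beside the rack: a small carton, 45x60x50 mm; loose, origin: centre of its underside.
- marker: Bystander on the bench beside the rack: a marker pen lying on the bench, 11x140x12 mm; loose, origin: centre of its underside.

How it is judged:
By the outcome, as a careful person would: the job done as asked, in the order asked, and still so for the second after the job is handed in, with the robot touching nothing.
It also fails if it takes over 40 s, if anything falls off the work surface, if the arm or the gripper's body presses on something with over 40 N, if the wrist force passes 120 N, or if a joint passes its speed limit or range.

## Working session

There is one attempt and no reset: what is moved stays moved. The work goes in short steps, Python scripts to look and compute and a tool call to move; the robot and the scene stay as the last step left them, time stands still between calls to the robot, and variables do not carry over. Pictures are saved under pics/ and viewed, at most 10 in all, crops included, and the job is handed in when it is done.

Besides the shell and the picture viewer there is one more tool, called after "Call:" as a command line: name --argument value ..., lists and objects as JSON in quotes. step_arm: Moves the arm, as the interface text tells. Its arguments: {"type":"object","properties":{"increments":{"type":"array"},"squeeze":{"type":"number"}},"required":["increments"]}

```bash
mkdir -p pics
python3 - <<'E'
from rig import ctrl
import cv2
for n in("top","scene"):
    c=ctrl.capture(n);cv2.imwrite(f"pics/{n}0.png",c["img"][:,:,::-1]);print(n,c["fx"],c["cx"],c["cy"],c["extrinsics"])
print(ctrl.sense())
E
```

```text
top 536.6651495322689 318.743175650444 238.06174500036005 [[-2.59090294e-02 -9.83714209e-01  1.77862523e-01  2.82032368e+02]
 [-9.99556307e-01  2.28776350e-02 -1.90736026e-02  3.05176441e+02]
 [ 1.46939000e-02 -1.78277786e-01 -9.83870480e-01  9.20992113e+02]
 [ 0.00000000e+00  0.00000000e+00  0.00000000e+00  1.00000000e+00]]
scene 601.1713712304736 327.99618579017687 238.59406446181453 [[ 8.95181649e-01  2.83850878e-01 -3.43625514e-01  7.51475135e+02]
 [ 4.45216590e-01 -6.05441464e-01  6.59714197e-01 -3.09921068e+02]
 [-2.07846802e-02 -7.43551823e-01 -6.68355208e-01  7.07810515e+02]
 [ 0.00000000e+00  0.00000000e+00  0.00000000e+00  1.00000000e+00]]
{'time_s': 0.1, 'joints': array([ 5.24581537e-01,  3.13406454e-01,  1.49834576e+00, -1.24795720e-05,
        1.33102735e+00, -2.23407181e-01]), 'dq': array([-0.00046381, -0.00023447, -0.0004769 ,  0.00156641, -0.00088754,
        0.00015595]), 'tau': array([ 2.50318662e-03, -4.12896752e+01, -2.60142374e+01, -1.85864296e-04,
        3.05070149e-03, -3.51424933e-05]), 'eef_pos': array([384.66345806, 356.95428214, 230.79174095]), 'ee_rot': array([-3.47052734e-04,  3.99894961e-01,  9.16560782e-01, -4.81432456e-04]), 'force': array([-0.29617665, -0.12823698, -0.44462331]), 'wrist_torque': array([ 0.00694546, -0.02117572, -0.0034721 ]), 'grip_force': 0.0, 'grip_width': 0.9965118729524707}
```

View pics/top0.png

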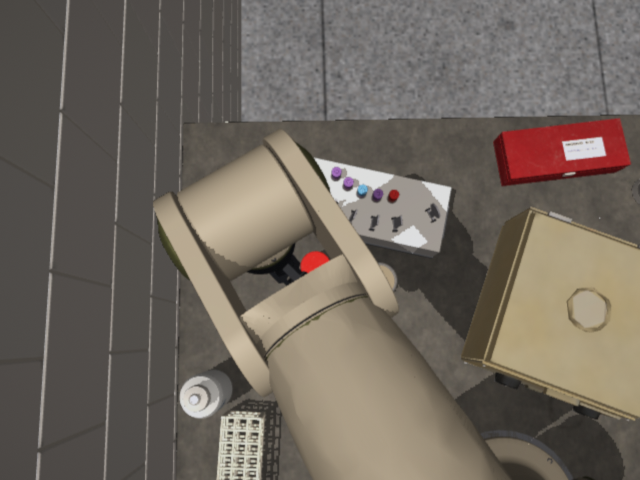

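View pics/scene0.png

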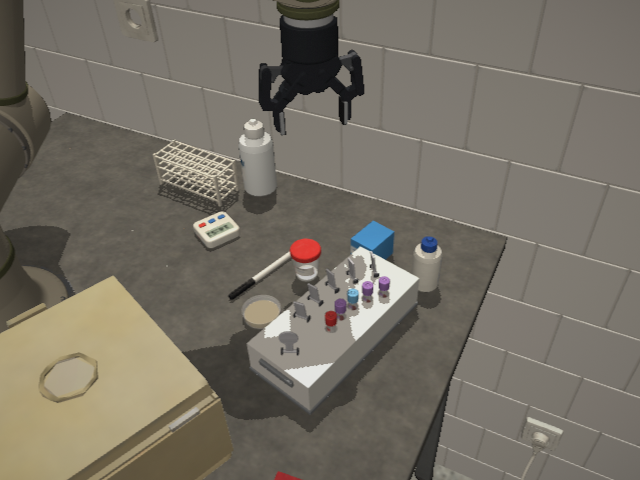

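The top view is mostly blocked by the arm. The scene view shows the rack with the round tag near (289,342), tag 1 near (375,262), the caps behind the tags, and the carton and bottle past the left end. I'll enlarge this area.

Run:
```python
import cv2
i=cv2.imread("pics/scene0.png")[215:411,230:450]
cv2.imwrite("pics/crop.png",cv2.resize(i,None,fx=3,fy=3,interpolation=cv2.INTER_CUBIC))
```

```text
(no output)
```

View pics/crop.png

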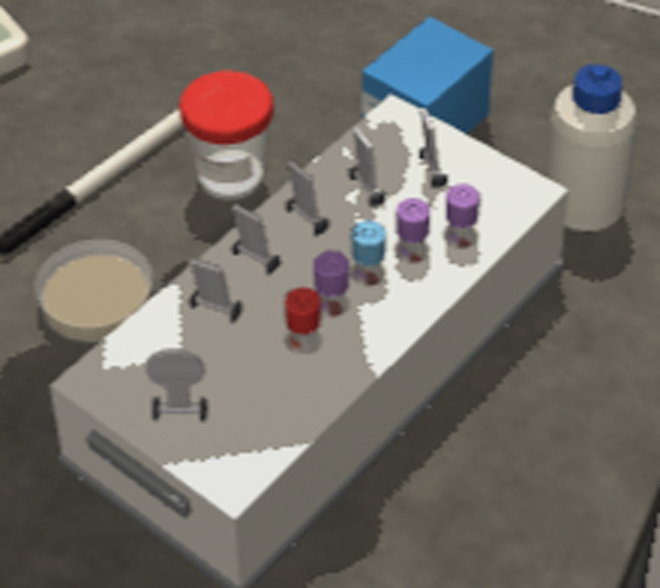

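The tag hinges and all four deck corners are visible. In crop pixels the corners are round-end front (53,387), round-end back (237,518), left-end back (566,190) and left-end front (390,96). I'll fit the rack pose from these and the caps.

```bash
cat > h.py <<'E'
import numpy as np, cv2
from rig import ctrl
from scipy.optimize import least_squares
from scipy.spatial.transform import Rotation as R
def proj(c,P):
    E=np.linalg.inv(c["extrinsics"]);q=P@E[:3,:3].T+E[:3,3]
    return np.c_[c["fx"]*q[:,0]/q[:,2]+c["cx"],c["fy"]*q[:,1]/q[:,2]+c["cy"]]
def w(p,P):
    P=np.atleast_2d(np.array(P,float)); return R.from_euler("z",p[2]).apply(P)+[p[0],p[1],0]
# arc: s mm along row from hinge_1; phi angle from -x axis toward +y
def arc(s,r=160):
    a=np.arctan2(93,130)-np.asarray(s,float)/160
    return np.stack([126-r*np.cos(a),r*np.sin(a)],-1),a
E
python3 - <<'E'
from h import *
c=ctrl.capture("scene")
M=[[-56,-125,60],[56,-125,60],[56,125,60],[-56,125,60],[56,-125,0]]
px=[[53,387],[237,518],[566,190],[390,96],[243,587]]
tx,_=arc(36*np.arange(5),115)
for t,q in zip(tx,[[463,193],[414,207],[368,231],[331,261],[302,296]]): M.append([*t,88]);px.append(q)
for q,m in zip([[197,300],[180,408]],[[-28,-44,64],[1,-99,64]]): pass
M=np.array(M,float);px=np.array(px)/3+[230,215]
best=min((least_squares(lambda p:(proj(c,w(p,M))-px).ravel(),[550,200,y0],x_scale=[10,10,.1],loss="soft_l1") for y0 in(-1,-.3,.3,1)),key=lambda r:r.cost)
print(best.x,best.fun.reshape(-1,2).round(1)); p=best.x; np.save("p.npy",p)
H=[[-4,93,64],[-22,62,64],[-32,27,64],[-34,-9,64],[-28,-44,64],[1,-99,64]]
print(w(p,H).round()); print(((proj(c,w(p,H))-[230,215])*3).round())
t=ctrl.sense(); print(R.from_quat(t["ee_rot"],scalar_first=True).as_matrix().round(3))
print(t["joints"])
E
```

```text
[ 4.97207153e+02  2.00947939e+02 -2.36543669e-01] [[-0.8 -0.6]
 [-0.1  0.3]
 [ 0.5 -0.8]
 [-0.1 -1.1]
 [-0.2  3.4]
 [-0.  -0.2]
 [-0.3  0. ]
 [ 0.3 -0.3]
 [ 0.2 -0.2]
 [ 0.4  0.6]]
[[515. 292.  64.]
 [490. 266.  64.]
 [472. 235.  64.]
 [462. 200.  64.]
 [460. 165.  64.]
 [475. 104.  64.]]
[[433. 164.]
 [367. 182.]
 [306. 213.]
 [255. 253.]
 [216. 303.]
 [182. 408.]]
[[-0.68   0.733 -0.001]
 [ 0.733  0.68  -0.   ]
 [ 0.    -0.001 -1.   ]]
[ 5.24600394e-01  3.13325898e-01  1.49820783e+00  1.15334739e-06
  1.33100785e+00 -2.23409801e-01]
```

```bash
cat >> h.py <<'E'
def plan(pts,dr=0):
    "pts: (s,z); prints rows: tool shift cm, turn deg about z"
    p=np.load("p.npy");t=ctrl.sense();T=R.from_quat(t["ee_rot"],scalar_first=True);A=T.as_matrix()
    print("t",t["time_s"],t["eef_pos"].round(1),t["force"].round(1),t["grip_width"])
    for s,z in pts:
        xy,a=arc(s,160+dr);q=w(p,[*xy,z])[0]
        d=w([0,0,p[2]],[np.sin(a),np.cos(a),0])[0]   # opposite of travel
        dy=np.arctan2(A[0,1]*d[1]-A[1,1]*d[0],A[:2,1]@d[:2])
        print(s,z,(T.inv().apply(q-t["eef_pos"])/10).round(2),"rz",round(-np.degrees(dy),1),q.round(0))
E
python3 - <<'E'
from h import *
plan([(-30,150),(-30,90),(-30,69.5)])
p=np.load("p.npy");c=ctrl.capture("scene")
E
```

```text
t 0.15 [384.7 357.  230.9] [-0.2  0.8  0.2] 1.0000308892524445
-30 150 [-13.98   8.14   8.08] rz 12.7 [539. 310. 150.]
-30 90 [-13.98   8.14  14.08] rz 12.7 [539. 310.  90.]
-30 69.5 [-13.98   8.15  16.13] rz 12.7 [539. 310.  69.]
```

Call:
step_arm --increments '[[[-3.5,2,2],[0,0,3],0],[[-7,4,4],[0,0,6],0],[[-10.5,6,6],[0,0,10],0],[[-14,8.1,8],[0,0,12.7],0],[[-14,8.1,8],[0,0,12.7],0],[[-14,8.1,8],[0,0,12.7],0],[[-14,8.1,8],[0,0,12.7],0]]'

```text
time_s: 1.08
eef_pos: [538.9, 310.2, 152.2]
ee_rot: [0.0, 0.498, 0.867, 0.0]
force: [-1.1, -0.9, 0.1]
grip_width: 0.003
grip_force: 0.0
```

Run:
```python
from h import *
plan([(-30,150),(-30,90),(-30,69.5)])
for n in("scene","wrist"):
    c=ctrl.capture(n);i=c["img"][:,:,::-1]
    if n=="scene": i=cv2.resize(i[150:390,230:510],None,fx=2.4,fy=2.4)
    else: print(proj(c,w(np.load("p.npy"),[[-4,93,64],[-22,62,64],[-32,27,64],[-34,-9,64],[-28,-44,64]])).round(), c["extrinsics"].round(2))
    cv2.imwrite(f"pics/{n}1.png",i)
```

```text
t 1.075 [538.9 310.2 152.2] [-1.1 -0.9  0.1] 0.0034450329904767117
-30 150 [-0.05  0.02  0.22] rz 0.1 [539. 310. 150.]
-30 90 [-0.05  0.02  6.22] rz 0.1 [539. 310.  90.]
-30 69.5 [-0.05  0.01  8.27] rz 0.1 [539. 310.  69.]
[[272. 244.]
 [217. 259.]
 [169. 287.]
 [132. 322.]
 [107. 362.]] [[ 8.6000e-01  4.8000e-01  1.4000e-01  5.0381e+02]
 [ 5.0000e-01 -8.3000e-01 -2.3000e-01  3.6854e+02]
 [ 0.0000e+00  2.7000e-01 -9.6000e-01  2.9573e+02]
 [ 0.0000e+00  0.0000e+00  0.0000e+00  1.0000e+00]]
```

View pics/scene1.png

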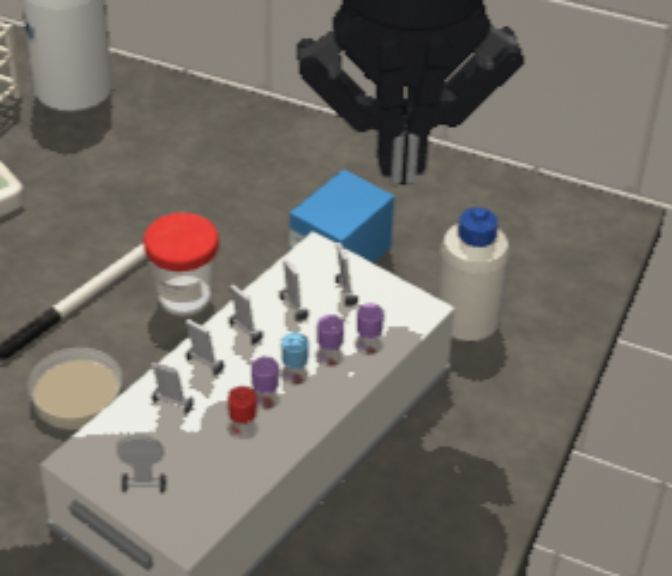

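View pics/wrist1.png

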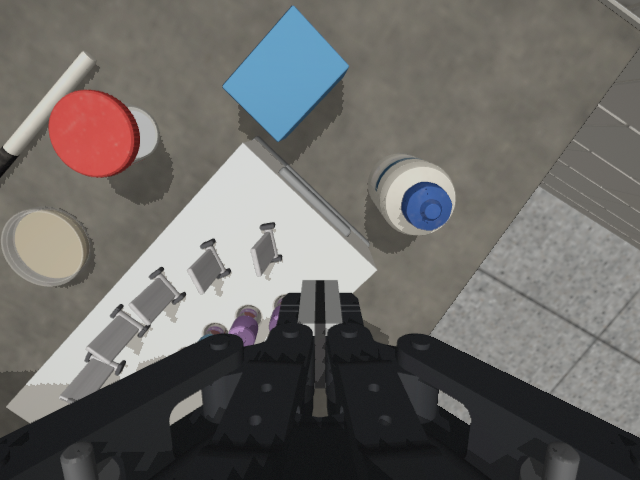

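The predicted hinge positions match the wrist picture: hinge 1 is at (271,243) and hinge 2 at (216,259). The finger links spread along tool y and could foul the round tag's disc, so I'll turn 90° and travel along tool x.

Run:
```python
from h import *
print(ctrl.sense()["joints"].round(2))
p=np.load("p.npy");c=ctrl.capture("wrist")
for (u,v,z) in[(430,207,98),(290,70,50)]:
    d=c["extrinsics"][:3,:3]@[(u-c["cx"])/c["fx"],(v-c["cy"])/c["fy"],1];o=c["extrinsics"][:3,3]
    print((o+d*(z-o[2])/d[2]).round())
```

```text
[ 0.33  0.59  1.29  0.    1.26 -0.19]
[573. 361.  98.]
[475. 385.  50.]
```

Call:
step_arm --increments '[[[0,0,0],[0,0,10],0],[[0,0,0],[0,0,20],0],[[0,0,0],[0,0,30],0],[[0,0,0],[0,0,40],0],[[0,0,0],[0,0,50],0],[[0,0,0],[0,0,60],0],[[0,0,0],[0,0,70],0],[[0,0,0],[0,0,80],0]]'

```text
time_s: 2.22
eef_pos: [539.2, 309.8, 151.6]
ee_rot: [0.0, 0.94, 0.341, 0.0]
force: [0.3, 0.3, -0.4]
grip_width: 0.002
grip_force: 0.0
```

```bash
sed -i 's/A\[0,1\]/A[0,0]/;s/A\[1,1\]/A[1,0]/;s/A\[:2,1\]/A[:2,0]/' h.py
python3 - <<'E'
from h import *
plan([(-30,110),(-30,69.5)])
E
```

```text
t 2.225 [539.2 309.8 151.6] [ 0.3  0.3 -0.4] 0.0015870721274599908
-30 110 [0.01 0.01 4.16] rz 9.7 [539. 310. 110.]
-30 69.5 [0.01 0.   8.21] rz 9.7 [539. 310.  69.]
```

Call:
step_arm --increments '[[[0,0,2],[0,0,9.7],0],[[0,0,4],[0,0,9.7],0],[[0,0,6],[0,0,9.7],0],[[0,0,7.5],[0,0,9.7],0],[[0,0,8.1],[0,0,9.7],0],[[0,0,8.1],[0,0,9.7],0]]'

```text
time_s: 2.98
eef_pos: [539.5, 309.7, 70.4]
ee_rot: [-0.0, 0.965, 0.263, 0.0]
force: [-0.2, -0.4, 0.5]
grip_width: 0.001
grip_force: 0.0
```

Run:
```python
from h import *
plan([(s,69.3) for s in(-24,-18,-12,-6,0,6,12,18)])
```

```text
t 2.975 [539.5 309.7  70.4] [-0.2 -0.4  0.5] 0.0012562850792463794
-24 69.3 [-0.6  -0.01  0.11] rz -1.8 [534. 307.  69.]
-18 69.3 [-1.2   0.02  0.11] rz -4.0 [529. 303.  69.]
-12 69.3 [-1.8   0.07  0.11] rz -6.1 [524. 300.  69.]
-6 69.3 [-2.39  0.15  0.11] rz -8.3 [520. 296.  69.]
0 69.3 [-2.99  0.24  0.11] rz -10.4 [515. 292.  69.]
6 69.3 [-3.57  0.36  0.11] rz -12.6 [511. 288.  69.]
12 69.3 [-4.16  0.5   0.11] rz -14.7 [506. 284.  69.]
18 69.3 [-4.73  0.67  0.11] rz -16.8 [502. 280.  69.]
```

Call:
step_arm --increments '[[[-0.6,0,0.1],[0,0,-2],0],[[-1.2,0.02,0.1],[0,0,-4],0],[[-1.8,0.07,0.1],[0,0,-6],0],[[-2.4,0.15,0.1],[0,0,-8],0],[[-3,0.24,0.1],[0,0,-10.4],0],[[-3.6,0.36,0.1],[0,0,-12.6],0],[[-4.2,0.5,0.1],[0,0,-14.7],0],[[-4.7,0.67,0.1],[0,0,-16.8],0]]'

```text
time_s: 3.98
eef_pos: [502.1, 279.8, 69.8]
ee_rot: [0.0, 0.916, 0.402, 0.0]
force: [-0.1, 0.2, 0.1]
grip_width: -0.002
grip_force: 0.2
```

Run:
```python
from h import *
plan([(18+6*k,69.3) for k in range(1,9)])
c=ctrl.capture("scene");cv2.imwrite("pics/scene2.png",cv2.resize(c["img"][150:390,230:510,::-1],None,fx=2.4,fy=2.4))
```

```text
t 3.975 [502.1 279.8  69.8] [-0.1  0.2  0.1] -0.0022871948078230253
24 69.3 [-0.59  0.    0.05] rz -2.1 [498. 275.  69.]
30 69.3 [-1.19  0.03  0.05] rz -4.2 [494. 271.  69.]
36 69.3 [-1.79  0.09  0.05] rz -6.3 [491. 266.  69.]
42 69.3 [-2.38  0.17  0.05] rz -8.5 [487. 261.  69.]
48 69.3 [-2.97  0.27  0.05] rz -10.6 [484. 256.  69.]
54 69.3 [-3.56  0.39  0.05] rz -12.8 [481. 251.  69.]
60 69.3 [-4.14  0.53  0.05] rz -14.9 [478. 246.  69.]
66 69.3 [-4.72  0.7   0.05] rz -17.1 [475. 240.  69.]
```

View pics/scene2.png

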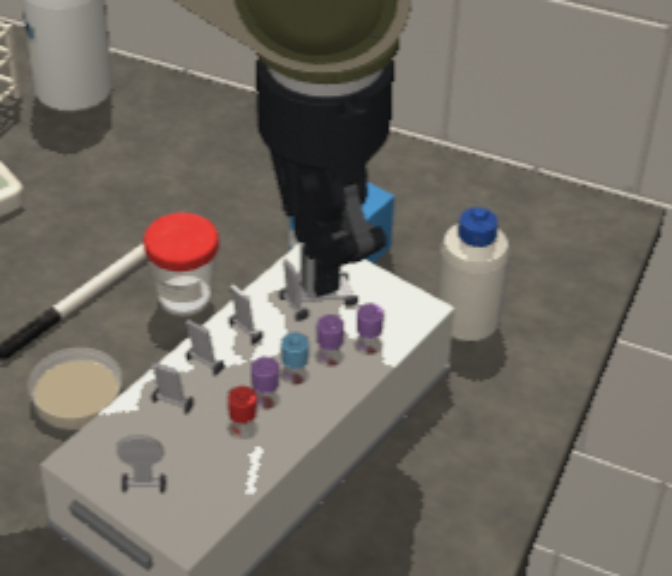

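Tag 1 is down behind the fingers, with its hinge at about (350,298), and nothing else has moved. I'll carry on along the row.

Call:
step_arm --increments '[[[-0.6,0,0.1],[0,0,-2.1],0],[[-1.2,0.03,0.1],[0,0,-4.2],0],[[-1.8,0.09,0.1],[0,0,-6.3],0],[[-2.4,0.17,0.1],[0,0,-8.5],0],[[-3,0.27,0.1],[0,0,-10.6],0],[[-3.6,0.39,0.1],[0,0,-12.8],0],[[-4.15,0.53,0.1],[0,0,-14.9],0],[[-4.7,0.7,0.1],[0,0,-17],0]]'

```text
time_s: 5.03
eef_pos: [475.7, 240.9, 68.8]
ee_rot: [-0.0, 0.846, 0.532, 0.001]
force: [2.3, 2.7, 0.2]
grip_width: -0.0
grip_force: 1.2
```

Run:
```python
from h import *
plan([(66+6*k,69) for k in range(1,9)])
```

```text
t 5.025 [475.7 240.9  68.8] [2.3 2.7 0.2] -0.00047813507342685273
72 69 [-0.68  0.   -0.02] rz -2.3 [473. 235.  69.]
78 69 [-1.28  0.04 -0.03] rz -4.5 [471. 229.  69.]
84 69 [-1.87  0.1  -0.03] rz -6.6 [468. 224.  69.]
90 69 [-2.47  0.18 -0.03] rz -8.8 [467. 218.  69.]
96 69 [-3.06  0.28 -0.03] rz -10.9 [465. 212.  69.]
102 69 [-3.64  0.4  -0.03] rz -13.1 [464. 206.  69.]
108 69 [-4.23  0.55 -0.03] rz -15.2 [462. 200.  69.]
114 69 [-4.8   0.72 -0.03] rz -17.3 [461. 195.  69.]
```

Call:
step_arm --increments '[[[-0.65,0,0],[0,0,-2.2],0],[[-1.25,0.04,0],[0,0,-4.4],0],[[-1.85,0.1,0],[0,0,-6.6],0],[[-2.45,0.18,0],[0,0,-8.8],0],[[-3.05,0.28,0],[0,0,-11],0],[[-3.65,0.4,0],[0,0,-13],0],[[-4.25,0.55,0],[0,0,-15.2],0],[[-4.8,0.72,0],[0,0,-17.3],0]]'

```text
time_s: 6.02
eef_pos: [461.2, 194.3, 68.7]
ee_rot: [0.0, 0.757, 0.654, 0.0]
force: [0.2, 0.5, 0.3]
grip_width: 0.002
grip_force: 0.3
```

Run:
```python
from h import *
plan([(114+6*k,69) for k in range(1,9)])
```

```text
t 6.025 [461.2 194.3  68.7] [0.2 0.5 0.3] 0.0024513387798921803
120 69 [-0.57  0.02 -0.03] rz -2.2 [461. 189.  69.]
126 69 [-1.17  0.06 -0.03] rz -4.3 [460. 183.  69.]
132 69 [-1.77  0.11 -0.03] rz -6.5 [460. 177.  69.]
138 69 [-2.36  0.19 -0.03] rz -8.6 [460. 171.  69.]
144 69 [-2.95  0.29 -0.03] rz -10.8 [460. 165.  69.]
150 69 [-3.54  0.42 -0.03] rz -12.9 [460. 159.  69.]
156 69 [-4.12  0.56 -0.03] rz -15.1 [461. 153.  69.]
162 69 [-4.7   0.73 -0.03] rz -17.2 [462. 147.  69.]
```

Call:
step_arm --increments '[[[-0.6,0.02,0],[0,0,-2.2],0],[[-1.2,0.06,0],[0,0,-4.3],0],[[-1.8,0.11,0],[0,0,-6.5],0],[[-2.35,0.19,0],[0,0,-8.6],0],[[-2.95,0.29,0],[0,0,-10.8],0],[[-3.55,0.42,0],[0,0,-13],0],[[-4.1,0.56,0],[0,0,-15],0],[[-4.7,0.73,0],[0,0,-17],0]]'

```text
time_s: 7.02
eef_pos: [461.5, 146.6, 68.7]
ee_rot: [0.0, 0.652, 0.758, 0.0]
force: [-0.3, -0.3, 0.0]
grip_width: -0.003
grip_force: 0.2
```

Run:
```python
from h import *
plan([(s,69) for s in (166,170,174)])
c=ctrl.capture("scene");cv2.imwrite("pics/scene3.png",cv2.resize(c["img"][200:400,230:450,::-1],None,fx=3,fy=3))
```

```text
t 7.025 [461.5 146.6  68.7] [-0.3 -0.3  0. ] -0.0034935594131189573
166 69 [-0.39  0.02 -0.03] rz -1.7 [462. 143.  69.]
170 69 [-0.79  0.03 -0.03] rz -3.1 [463. 139.  69.]
174 69 [-1.19  0.06 -0.03] rz -4.5 [464. 135.  69.]
```

View pics/scene3.png

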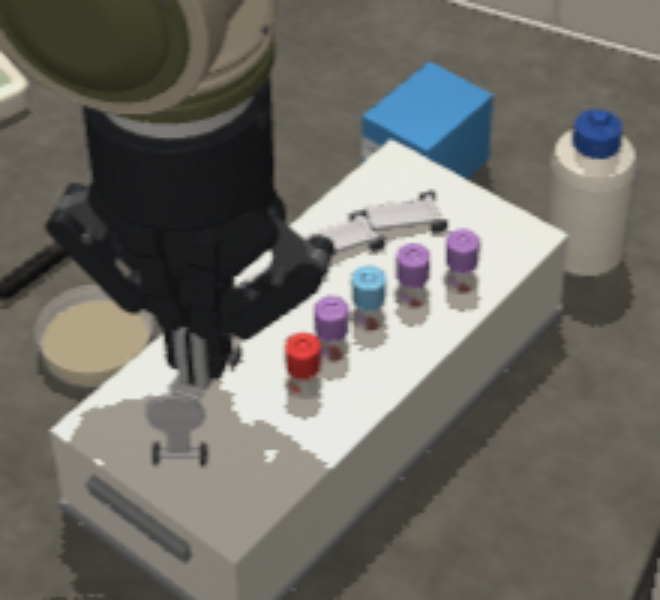

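Tags 1 and 2 lie flat, tag 5 is nearly down under the fingers, and the round tag still stands at about (178,425). I'll go a final 11 mm and then lift off.

Call:
step_arm --increments '[[[-0.4,0.02,0],[0,0,-1.7],0],[[-0.8,0.03,0],[0,0,-3],0],[[-1.1,0.06,0],[0,0,-4],0],[[-1.1,0.06,0],[0,0,-4],0],[[-1.0,0.06,-3],[0,0,-4],0],[[-0.9,0.06,-8],[0,0,-4],0],[[-0.9,0.06,-13],[0,0,-4],0],[[-0.9,0.06,-16],[0,0,-4],0]]'

```text
time_s: 8.07
eef_pos: [463.8, 138.1, 230.7]
ee_rot: [0.001, 0.626, 0.78, 0.001]
force: [0.8, -0.4, 0.5]
grip_width: 0.002
grip_force: 0.0
```

Run:
```python
from h import *
print(ctrl.sense()["eef_pos"])
c=ctrl.capture("scene");cv2.imwrite("pics/scene4.png",cv2.resize(c["img"][200:400,230:450,::-1],None,fx=3,fy=3))
```

```text
[463.76159502 138.09600598 230.74691033]
```

View pics/scene4.png

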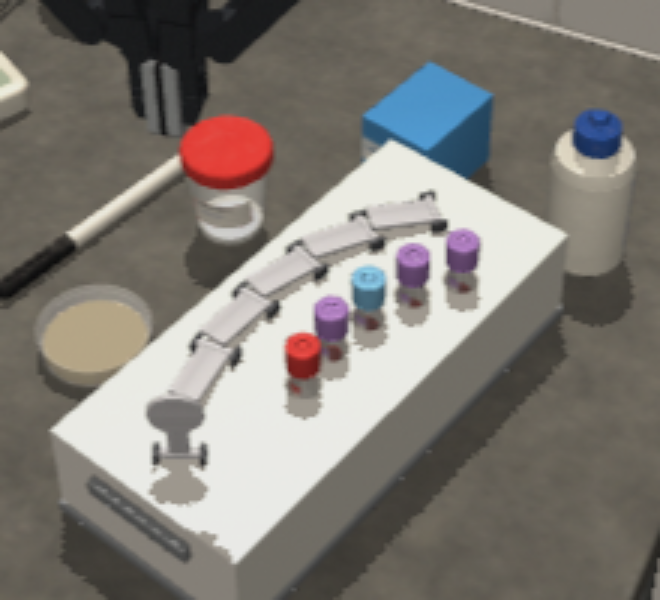

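All five rectangular tags lie flat along the arc from (405,215) to (200,370). The round tag stands at (178,425), the tubes and other items haven't moved, and the arm is clear.

```bash
python3 -c "
from rig import ctrl
print(ctrl.finish_job())"
```

```text
the job is handed in; nothing more can be done
None
```

The five rectangular tags were pushed flat in order, starting farthest from the round-headed tag; in the last picture that one still stands, the tubes and other things look unmoved, and the job was handed in at about 8 s with the arm clear.

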